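Shift the jar carrier and open the orange ingredient drawer

TASK

I need the orange-fronted ingredient drawer, but the blue jar carrier is in its way. Push the carrier along its rail until it clicks home in the detent in front of the green-fronted drawer, then pull the orange drawer out all the way to its stop. Keep the green drawer shut, and leave the jug, canister, green-lidded jar and white tub standing where they are.

Things in the scene. Friction and masses are not known exactly. Their poses are not given: they have to be found in the camera images.
- station: white board fixed to the table, top 18 mm up, x from -240 to +280 mm and y from -270 to +270 mm about its origin (table level). Its y runs along the aluminium rail on it (+y = left), its x points away from the robot into the drawer units. Rail: centre line at x = -60 mm, top 36 mm up, 420 mm long; each detent is a pair of steel bumps between the bars, yellow marks either side
- station_left (a point): left detent: where the carrier's origin (centre of its underside) sits when the carrier is seated in front of the left drawer unit (station frame -60, +95, 36 mm); carrier joint = +0.095 m there
- station_right (a point): right detent, likewise in front of the right drawer unit (station frame -60, -95, 36 mm); carrier joint = -0.095 m there
- carrier (a joint): position of the blue carrier along the rail, m, growing to station +y: +0.095 seated in the left detent, -0.095 in the right, end stops at +-0.125. A sprung plunger under it rides over the bumps (about 6 N extra push) and centres it in the detent from about 4 mm away; elsewhere it slides with about 1 N and stays where left
- carrier_deck (a point): centre of the carrier's deck, 44 mm above the table. Blue cradle captive on the rail, 110 mm along station x, 140 along y. Push on its upright end walls: 6 mm thick, 110 wide, outer faces at y +-70 mm from here, from 36 to 98 mm above the table. A fixed amber jar with yellow lid (68 mm across, top 122 mm above the table) stands at its middle
- orange_unit: wooden cabinet with one orange-fronted drawer, fixed on the board, 200 deep x 160 wide x 130 mm high (top 148 mm above the table). Origin at the centre of its underside, axes parallel to the station's, front at x = -100 mm, an orange strip along the front of its top. It stands left or right (station x = 160, y = +95 or -95 mm)
- orange_drawer (a joint): how far the orange drawer is out, m: 0 shut, 0.13 at its stop; it slides towards -x of its unit with about 2 N of friction and stays where it is left. Its front (154 mm wide, 63 to 145 mm above the table) passes over the rail but is stopped by the carrier when that stands before it
- orange_handle (a point): middle of the steel bar handle of the orange drawer; moves with it. The bar is a round 10 mm rod, 90 mm long along y, its centre 42 mm in front of the drawer front and 123 mm above the table, open from above and below: 37 mm clear between bar and front
- green_unit: the same cabinet with a green-fronted drawer, on the other side; origin and axes as for the orange one
- green_drawer (a joint): how far the green drawer is out, m: 0 shut; it is to stay shut
- green_handle (a point): middle of the green drawer's handle, same shape
- jug: clear plastic jug, loose, mouth 90 mm in diameter, 155 mm high, 0.25 kg; origin at the centre of its underside, z up; stands on the front part of the board at one side
- canister: dark canister with a black lid, loose, 84 mm in diameter, 150 mm high, 0.4 kg; origin at the centre of its underside; stands on the front part of the board at the other side
- lidded_jar: glass jar with a green lid, loose, 80 mm in diameter, 85 mm high, 0.3 kg; origin at the centre of its underside; stands in front of the rail near the middle
- tub: white open tub, loose, mouth 104 mm in diameter, 60 mm high; origin at the centre of its underside; stands on top of the drawer units
Not all that is in view belongs to the job. Several things have the shape of the canister; the one meant has the colours described above.

How it is judged:
On the way, in this order (a step that is already met when the one before it is completed fails the run):
1. the carrier is at rest in the detent in front of the green drawer (((y of orange_handle in the frame of station above 0 m and value of joint carrier between -0.099 and -0.091 m) or (y of orange_handle in the frame of station below 0 m and value of joint carrier between 0.091 and 0.099 m)) and velocity of joint carrier between -0.02 and 0.02 m/s), for 0.2 s.
2. the orange drawer is out to its stop (value of joint orange_drawer above 0.125 m and velocity of joint orange_drawer between -0.02 and 0.02 m/s), for 0.2 s.
At the end, for the whole second after the job is handed in: Carrier at rest within 4 mm of the detent before the green drawer; orange drawer at rest within 5 mm of its stop (130 mm out); green drawer under 10 mm out; jug, canister, green-lidded jar and white tub upright, at rest, within 25 mm of where they were (all of step 1 and all of step 2 and value of joint green_drawer below 0.01 m and distance of each of jug, canister, lidded_jar, tub from where it was at the start of the episode below 0.025 m and angle between each of jug, canister, lidded_jar, tub's own z axis and vertical below 0.2 rad and linear speed of each of jug, canister, lidded_jar, tub below 0.02 m/s); the robot touches nothing.
It fails at once if the clear jug is knocked over or shifted by more than 40 mm (distance of jug from where it was at the start of the episode above 0.04 m or angle between jug's own z axis and vertical above 0.5 rad).
It fails at once if the black canister is knocked over or shifted by more than 40 mm (distance of canister from where it was at the start of the episode above 0.04 m or angle between canister's own z axis and vertical above 0.5 rad).
It fails at once if the green-lidded jar is knocked over or shifted by more than 40 mm (distance of lidded_jar from where it was at the start of the episode above 0.04 m or angle between lidded_jar's own z axis and vertical above 0.5 rad).
It fails at once if the white tub is knocked over or shifted by more than 40 mm (distance of tub from where it was at the start of the episode above 0.04 m or angle between tub's own z axis and vertical above 0.5 rad).
It fails at once if the green drawer is pulled open by more than 20 mm (value of joint green_drawer above 0.02 m).
It also fails if it takes over 46 s, if anything falls off the work surface, if the arm or the gripper's body presses on something with over 40 N, if the wrist force passes 120 N, or if a joint passes its speed limit or range.

ROBOT

A 7-joint arm with a two-finger parallel gripper is mounted at the origin on the work surface. World frame = base frame: x ahead of the robot, y to its left, z up, the work surface at z = 0. Lengths are in m, angles in rad, forces in N, time in s.
With the tool pointing down it reaches from about 0.4 to 0.85 m from the base axis. Payload 4.5 kg.
Tool frame: the origin (TCP) lies on the mounting face of the last link; the fingertips stand 173 mm ahead of it and the grasp point (between the pads) lies 155 mm ahead of it (grasp_offset is the distance from the TCP to the grasp point, in m); z points along the fingers, y is the line along which they close (so a half turn about z gives the same grasp; the last joint's range is limited). The gripper opens to 85 mm and grips with 20 to 120 N. Pads are 22 mm wide; open, the fingers measure 114 mm over their backs; the gripper's body (76 mm by 85 mm) begins 54 mm behind the grasp point. The pads swing forward as they close: fully open they stand 13 mm farther back than shut.
Start: joints at [-1.192, 0.689, -0.195, 1.565, 0.157, 0.902, -0.215], TCP at [0.211, 0.588, 0.405] pointing down, gripper open.
Joint ranges: [-3.01, 3.01], [-0.46, 2.08], [-1.47, 1.51], [0.13, 2.56], [-1, 4.14], [0.04, 2.09], [-2.66, 2.66]. Speed limits (rad/s): [2.57, 2.57, 3.14, 3.14, 3.14, 3.14, 3.14].

INTERFACE

Orientations are given as a rotation vector (axis times angle).
In Python, from station import * gives the robot as it stands. The module is installed in compiled form; this text tells all that it offers.
- The arm moves only by the shell command python3 -m pendant 'ROWS' [FORCE]. ROWS is JSON, a list that holds one entry, the list of rows, each a list of 7 numbers: the closure, from 0 (fully open) to 1 (shut), then the shift along the world's x, y, z scaled (see below), then the turn, a rotation vector about the world's x, y, z scaled (see below). A call has 1 to 12 rows; each row is the pose to reach, as a shift and turn from the pose commanded when the call began, turning the shorter way round; what a row does not reach only later rows make up. The controller multiplies each number of a shift by 40 cm and each number of a turn by 360 degrees. A row lasts 1/12 s, in which the tool goes at most 41.7 mm and 7.16 degrees, less where a joint would pass 70% of its speed; a pose out of reach is approached as far as the arm can. A call with a number of a shift or a turn outside -1 to 1 is refused whole. A call with a gripper value outside its range is refused whole. The fingers move at their own pace and stop on an object; FORCE is the grip in N (left out, the last holds). Time passes only in rows, so rows that repeat a pose let the fingers close. It gives the time, the measured TCP pose, the force, the opening and the grip force at its end, in the units of the state.
- observe(): the state, without advancing time (a new reading comes with each control period).
- read_camera(name): name is "scene" or "top"; returns (picture, depth): 400x640x3 uint8, red, green, blue; 400x640 float32, m along the optical axis (not along the pixel's ray), 0 where there is no reading.
- calibration(name): a dict with "fx", "fy", "cx", "cy" (pixels), "rvec" (rotation vector, rad) and "tvec" (3), from world to camera coordinates, as OpenCV has them. Camera axes: x right, y down, z forward; pixel columns grow to the right and rows downward; lengths in m; the calibration is good to about 2 mm. A picture is of the moment at which its call begins. calibration takes no time and is no camera call.
- hand_in(): hands the job in; it is judged then, once.
The state is a dict: "t": time; "qpos": joint angles; "qd": joint speeds; "tau": joint torques, N m; "position": TCP position; "ee_rot": TCP orientation; "force": force on the tool from outside, world axes, zero at the start; "ft_torque": the same for the moment, N m; "grip_width": finger opening in m; "grasp_force": force on a finger pad.
Only numpy, scipy, OpenCV 4.12 (cv2) and the standard library are available. Lean on these libraries where they do the work, as an engineer would, in place of code of your own. Each camera call takes 0.05 s, during which the arm holds its last target. There are 200 camera calls.

## Working session

There is one attempt and no reset: what is moved stays moved. The work goes in short steps, Python scripts to look and compute and a shell command to move; the robot and the scene stay as the last step left them, time stands still between calls to the robot, and variables do not carry over. Pictures are saved under pics/ and viewed, at most 10 in all, crops included, and the job is handed in when it is done.

```bash
mkdir -p pics
cat > h.py <<'E'
from station import *
import numpy as np, cv2
def load(n):
    p,d=read_camera(n); c=calibration(n); np.savez(n+'.npz',p=p,d=d); return p,d,c
def world(c,d):
    R=cv2.Rodrigues(np.array(c['rvec'],float))[0]; t=np.array(c['tvec'],float)
    v,u=np.mgrid[:d.shape[0],:d.shape[1]]
    P=np.stack([(u-c['cx'])/c['fx']*d,(v-c['cy'])/c['fy']*d,d],-1)
    return (P-t)@R
E
python3 - <<'E'
from h import *
for n in('scene','top'):
    p,d,c=load(n); cv2.imwrite(f'pics/{n}0.png',p[:,:,::-1]); W=world(c,d); np.save(n+'W.npy',W)
s=observe();print(s['t'],s['position'],s['ee_rot'],s['grip_width'])
E
```

```text
0.1 [0.21116747 0.58792888 0.40395285] [-5.38755673e-01 -3.09487648e+00  2.64518506e-03] 0.08526590014946374
```

View pics/scene0.png

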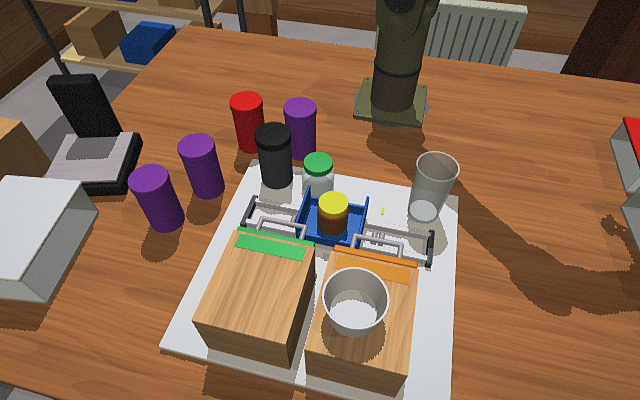

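View pics/top0.png

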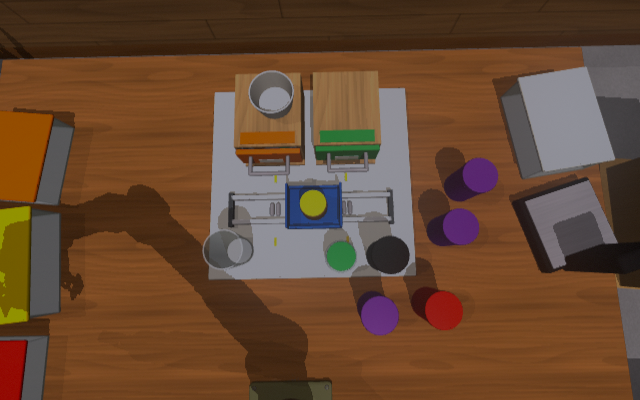

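The orange unit is on the left (+y), with its strip at top px (267,138). The green unit is on the right (347,136), so the carrier must go to the right detent. The carrier stands near mid-rail, with its yellow lid at (313,203). The canister-shaped things in the top view are black (388,255), purple (380,315), (460,227) and (480,175), and red (443,310). Only the black one on the board fits the description.

```bash
cat >> h.py <<'E'
def blobs(p,W,mask,n,zr):
    k=(mask&(W[...,2]>zr[0])&(W[...,2]<zr[1])).astype(np.uint8)
    m,l,s,c=cv2.connectedComponentsWithStats(k)
    for i in sorted(range(1,m),key=lambda i:-s[i,4])[:n[1]]:
        q=W[l==i]; r=cv2.minAreaRect((q[:,:2]*1000).astype(np.float32))
        print(n[0],s[i,4],'px',c[i].round(),'med',np.median(q,0).round(4),'rect',np.round(r[0],1),np.round(r[1],1),round(r[2],2))
E
python3 - <<'E'
from h import *
f=np.load('top.npz');p,d=f['p'],f['d'];W=np.load('topW.npy')
H,S,V=cv2.split(cv2.cvtColor(p,cv2.COLOR_RGB2HSV)); o=S>130
blobs(p,W,o&(H>8)&(H<20)&(V>150),('orange',1),(.14,.16))
blobs(p,W,(H>50)&(H<75)&o,('green',1),(.135,.16))
blobs(p,W,(H>50)&(H<75)&o,('greenlid',1),(.09,.115))
blobs(p,W,(H>105)&(H<125)&o,('blue',1),(.03,.11))
blobs(p,W,(H>22)&(H<35)&o,('yellowlid',1),(.11,.13))
blobs(p,W,(S<90)&(V>100),('board',1),(.008,.03))
blobs(p,W,(V<70),('black',1),(.155,.18))
blobs(p,W,(S<60),('tub',1),(.19,.22))
blobs(p,W,(S<255),('handles',4),(.117,.131))
blobs(p,W,(S<60),('jug',2),(.155,.185))
c=cv2.resize(p[170:290,200:430,::-1],None,fx=3.4,fy=3.4,interpolation=cv2.INTER_CUBIC);cv2.imwrite('pics/crop.png',c)
E
```

```text
green 579 px [346. 136.] med [ 0.6899 -0.1469  0.1484] rect [ 690.2 -148. ] [ 27.9 126.8] 0.67
greenlid 625 px [341. 256.] med [ 0.4085 -0.1294  0.1022] rect [ 409.5 -129.5] [65.  65.4] 44.11
blue 1346 px [316. 209.] med [ 0.5239 -0.0816  0.044 ] rect [534.8 -66.3] [108.1 133.9] 0.15
yellowlid 1237 px [ 13. 268.] med [0.3982 0.6439 0.1109] rect [405.8 643. ] [269.8  67.9] 7.67
board 17002 px [313. 197.] med [ 0.5832 -0.0508  0.0173] rect [615.6 -54.2] [519.5 539.4] 0.16
black 1127 px [390. 255.] med [ 0.4095 -0.2343  0.1672] rect [ 409.5 -234.3] [81.3 80.6] 87.25
tub 526 px [270.  89.] med [0.7978 0.0281 0.2038] rect [777.6  23.2] [102.3 101.6] 32.55
handles 545 px [313. 202.] med [ 0.5354 -0.065   0.1213] rect [535.1 -64. ] [59.7 60.8] 88.89
handles 404 px [268. 165.] med [0.6221 0.0421 0.126 ] rect [629.   38.1] [ 53.5 150.7] 3.33
handles 387 px [347. 162.] med [ 0.6264 -0.1492  0.1261] rect [ 632.9 -148.9] [ 48.2 150. ] 0.19
handles 134 px [595. 257.] med [ 0.3961 -0.6959  0.124 ] rect [ 409.1 -730.1] [ 33.7 110.1] 36.9
jug 1155 px [390. 254.] med [ 0.4098 -0.2347  0.1671] rect [ 410.1 -235.2] [82.7 81.7] 62.14
jug 360 px [269.  88.] med [0.8099 0.0373 0.1705] rect [793.9  28.2] [56.2 87.4] 16.68
```

View pics/crop.png

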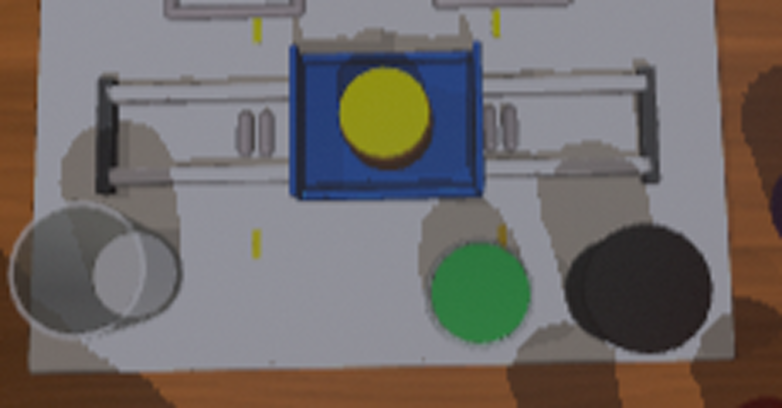

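The crop confirms the canister: black lid at crop px (640,288), on the right of the board. The blue carrier sits just left of the right detent bumps (500,128). Next I'll measure the yaw and the bar line, and move meanwhile.

```bash
python3 - <<'E'
from h import *
f=np.load('top.npz');p=f['p'];W=np.load('topW.npy')
H,S,V=cv2.split(cv2.cvtColor(p,cv2.COLOR_RGB2HSV))
z=W[...,2]
for n,y in(('o',.04),('g',-.149)):
    m=(z>.115)&(z<.135)&(abs(W[...,1]-y)<.035)&(W[...,0]>.58)&(W[...,0]<.628)
    q=W[m]; print(n,len(q),np.median(q,0).round(4),np.polyfit(q[:,1],q[:,0],1).round(3),q[:,0].min(),q[:,0].max())
m=(abs(z-.095)<.006)&(H>100)&(H<130)&(S>120)&(W[...,0]>.47)&(W[...,0]<.6)&(abs(W[...,1]+.07)<.12);q=W[m];print('wall',len(q),q.min(0),q.max(0))
q2=W[(z>.155)&(z<.19)&(W[...,1]>.05)&(W[...,0]<.55)&(W[...,1]<.3)];print('jug',len(q2),q2.min(0) if len(q2) else'',q2.max(0) if len(q2) else '')
E
python3 -m pendant '[[[1,0.1,-0.12,0,0,0,0.02],[1,0.15,-0.2,0,0,0,0.04],[1,0.2,-0.3,0,0,0,0.055],[1,0.25,-0.4,0,0,0,0.055],[1,0.3,-0.5,0,0,0,0.055],[1,0.35,-0.6,0,0,0,0.055],[1,0.4,-0.7,0,0,0,0.055],[1,0.45,-0.8,0,0,0,0.055],[1,0.5,-0.9,0,0,0,0.055],[1,0.55,-0.95,0,0,0,0.055],[1,0.6,-0.95,0,0,0,0.055],[1,0.6,-0.95,0,0,0,0.055]]]'
```

```text
o 116 [0.6083 0.0395 0.1263] [0.016 0.608] 0.6041173800223386 0.6136732363118972
g 122 [ 0.6129 -0.1505  0.1261] [-0.003  0.613] 0.6088513656387171 0.6192809736352428
wall 175 [ 0.48213903 -0.13336579  0.0921332 ] [0.58634229 0.00491607 0.10091503]
jug 396 [0.384229   0.08806238 0.15508586] [0.47163164 0.17748025 0.17708247]
t: 1.1
position: [0.457, 0.2016, 0.4044]
ee_rot: [0.02, 3.137, -0.005]
force: [1.7, -0.0, 0.4]
grip_width: -0.0
grasp_force: 0.0
```

```bash
python3 -m pendant '[[[1,0.1,-0.1,0,0,0,0],[1,0.2,-0.2,0,0,0,0],[1,0.21,-0.3,0,0,0,0],[1,0.21,-0.38,0,0,0,0],[1,0.21,-0.38,0,0,0,0],[1,0.21,-0.38,-0.1,0,0,0],[1,0.21,-0.38,-0.2,0,0,0],[1,0.21,-0.38,-0.3,0,0,0],[1,0.21,-0.38,-0.36,0,0,0],[1,0.21,-0.38,-0.41,0,0,0],[1,0.21,-0.38,-0.41,0,0,0],[1,0.21,-0.38,-0.41,0,0,0]]]'
```

```text
t: 2.1
position: [0.5349, 0.0566, 0.24]
ee_rot: [0.002, -3.139, 0.001]
force: [0.4, -0.8, 0.4]
grip_width: 0.0
grasp_force: 0.0
```

```bash
python3 -m pendant '[[[1,0,-0.04,0,0,0,0],[1,0,-0.07,0,0,0,0],[1,0,-0.09,0,0,0,0],[1,0,-0.11,0,0,0,0],[1,0,-0.13,0,0,0,0],[1,0,-0.15,0,0,0,0],[1,0,-0.17,0,0,0,0],[1,0,-0.19,0,0,0,0],[1,0,-0.21,0,0,0,0],[1,0,-0.23,0,0,0,0],[1,0,-0.24,0,0,0,0],[1,0,-0.24,0,0,0,0]]]'
cat > car.py <<'E'
from h import *
p,d,c=load('top');W=world(c,d);z=W[...,2]
H,S,V=cv2.split(cv2.cvtColor(p,cv2.COLOR_RGB2HSV))
q=W[(abs(z-.095)<.006)&(H>100)&(H<130)&(S>120)&(W[...,0]>.47)&(W[...,0]<.6)&(abs(W[...,1]+.1)<.15)];print('wall',len(q),q.min(0),q.max(0))
q=W[(z>.115)&(z<.126)&(H>22)&(H<35)&(S>120)&(abs(W[...,0]-.535)<.06)];print('lid',len(q),q.mean(0),q.min(0),q.max(0))
E
python3 car.py
python3 - <<'E'
from h import *
f=np.load('top.npz');W=np.load('topW.npy')
cv2.imwrite('pics/c2.png',cv2.resize(f['p'][170:290,200:430,::-1],None,fx=3.4,fy=3.4,interpolation=cv2.INTER_CUBIC))
E
```

```text
t: 3.1
position: [0.5349, -0.0416, 0.2405]
ee_rot: [-0.002, -3.14, 0.002]
force: [-0.3, 0.5, -0.4]
grip_width: -0.0003
grasp_force: 0.0
wall 81 [ 0.48149764 -0.19391201  0.09279675] [ 0.58769136 -0.18873548  0.10072049]car.py:5: RuntimeWarning: Mean of empty slice.
  q=W[(z>.115)&(z<.126)&(H>22)&(H<35)&(S>120)&(abs(W[...,0]-.535)<.06)];print('lid',len(q),q.mean(0),q.min(0),q.max(0))
  ret = um.true_divide(
Traceback (most recent call last):
  File "car.py", line 5, in <module>
    q=W[(z>.115)&(z<.126)&(H>22)&(H<35)&(S>120)&(abs(W[...,0]-.535)<.06)];print('lid',len(q),q.mean(0),q.min(0),q.max(0))
                                                                                                       ~~~~~^^^
ValueError: zero-size array to reduction operation minimum which has no identity
```

View pics/c2.png

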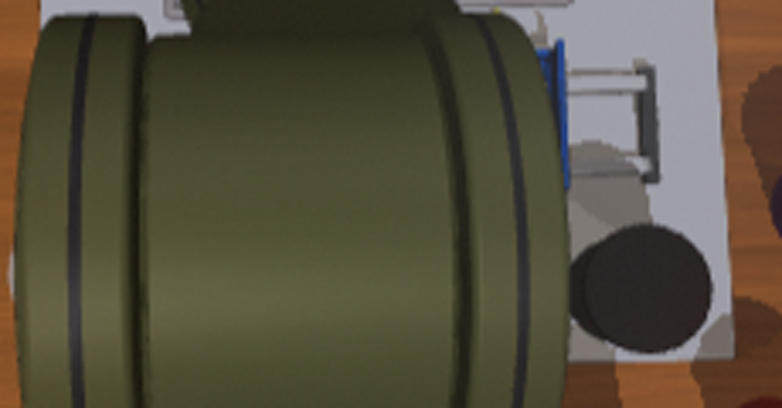

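```bash
python3 -m pendant '[[[1,0,-0.01,0,0,0,0],[1,0,-0.02,0,0,0,0],[1,0,-0.03,0,0,0,0],[1,0,-0.04,0,0,0,0],[1,0,-0.045,0,0,0,0],[1,0,-0.05,0,0,0,0],[1,0,-0.05,0,0,0,0]]]'; sed -i '$d' car.py; python3 car.py
python3 -m pendant '[[[1,0,-0.005,0,0,0,0],[1,0,-0.005,0,0,0,0]]]';python3 car.py
python3 -m pendant '[[[1,0,-0.005,0,0,0,0],[1,0,-0.005,0,0,0,0]]]';python3 car.py
```

```text
t: 3.73
position: [0.5352, -0.0608, 0.2407]
ee_rot: [-0.0, -3.141, 0.002]
force: [0.8, -0.2, -0.4]
grip_width: -0.0001
grasp_force: 0.0
t: 3.95
position: [0.5352, -0.0628, 0.2407]
ee_rot: [-0.0, -3.141, 0.002]
force: [0.0, -0.0, 0.3]
grip_width: 0.0002
grasp_force: 0.0
t: 4.17
position: [0.5352, -0.0643, 0.2407]
ee_rot: [0.0, -3.142, 0.001]
force: [-0.2, -1.0, -0.9]
grip_width: 0.0003
grasp_force: 0.0Traceback (most recent call last):
  File "car.py", line 4, in <module>
    q=W[(abs(z-.095)<.006)&(H>100)&(H<130)&(S>120)&(W[...,0]>.47)&(W[...,0]<.6)&(abs(W[...,1]+.1)<.15)];print('wall',len(q),q.min(0),q.max(0))
                                                                                                                            ~~~~~^^^
    return umr_minimum(a, axis, None, out, keepdims, initial, where)
ValueError: zero-size array to reduction operation minimum which has no identity
Traceback (most recent call last):
  File "car.py", line 4, in <module>
    q=W[(abs(z-.095)<.006)&(H>100)&(H<130)&(S>120)&(W[...,0]>.47)&(W[...,0]<.6)&(abs(W[...,1]+.1)<.15)];print('wall',len(q),q.min(0),q.max(0))
                                                                                                                            ~~~~~^^^
ValueError: zero-size array to reduction operation minimum which has no identity
Traceback (most recent call last):
  File "car.py", line 4, in <module>
    q=W[(abs(z-.095)<.006)&(H>100)&(H<130)&(S>120)&(W[...,0]>.47)&(W[...,0]<.6)&(abs(W[...,1]+.1)<.15)];print('wall',len(q),q.min(0),q.max(0))
                                                                                                                            ~~~~~^^^
ValueError: zero-size array to reduction operation minimum which has no identity
```

```bash
cat > sc.py <<'E'
from h import *
import sys
p,d,c=load('scene');W=world(c,d);z=W[...,2]
H,S,V=cv2.split(cv2.cvtColor(p,cv2.COLOR_RGB2HSV))
b=(H>100)&(H<130)&(S>120)&(W[...,0]>.47)&(W[...,0]<.6)&(abs(W[...,1]+.1)<.15)
for lo,hi in((.09,.104),(.04,.09)):
    q=W[b&(z>lo)&(z<hi)];print('wall',lo,len(q),np.percentile(q,[1,99],axis=0).round(4).tolist() if len(q) else '')
q=W[(z>.115)&(z<.13)&(H>20)&(H<35)&(S>120)&(abs(W[...,0]-.535)<.06)];print('lid',len(q),np.percentile(q,[1,50,99],axis=0).round(4).tolist() if len(q) else '')
if len(sys.argv)>1: cv2.imwrite('pics/'+sys.argv[1],cv2.resize(p[140:300,190:470,::-1],None,fx=2.8,fy=2.8,interpolation=cv2.INTER_CUBIC))
E
python3 sc.py s1.png
```

```text
wall 0.09 222 [[0.4845, -0.222, 0.0903], [0.5898, -0.0824, 0.1015]]
wall 0.04 1341 [[0.4844, -0.2174, 0.0421], [0.5912, -0.0824, 0.0885]]
lid 558 [[0.5073, -0.1814, 0.1154], [0.5404, -0.1524, 0.1227], [0.5665, -0.1216, 0.1254]]
```

View pics/s1.png

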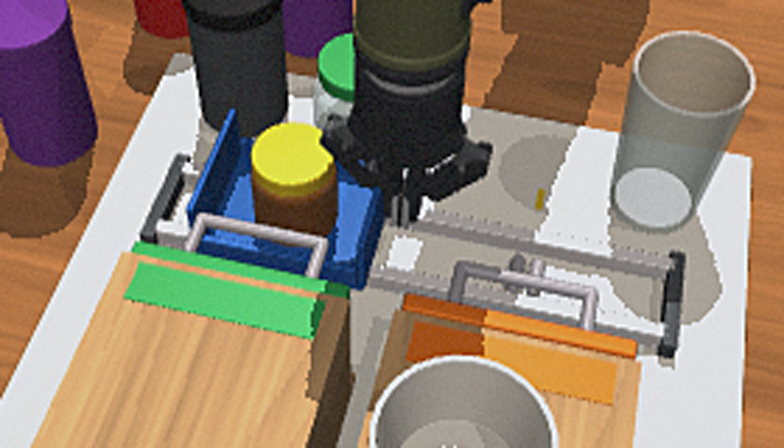

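The blue walls span y -0.222 to -0.082, so the centre is at -0.152, which matches the right detent. In the crop the carrier stands at px (285,190) before the green drawer, and the fingers at (405,210) are free of it. Next I'll retreat, lift, move over the orange handle and verify.

```bash
python3 -m pendant '[[[1,0,0.04,0,0,0,0],[1,0,0.1,0,0,0,0],[1,0,0.1,0.1,0,0,0],[1,0,0.1,0.2,0,0,0],[1,0,0.1,0.3,0,0,0],[1,0,0.15,0.35,0,0,0],[1,0.1,0.2,0.35,0,0,0],[1,0.2,0.26,0.35,0,0,0],[1,0.24,0.26,0.35,0,0,0],[1,0.24,0.26,0.35,0,0,0],[1,0.24,0.26,0.35,0,0,0]]]'; python3 sc.py
python3 - <<'E'
from h import *
p,d=read_camera('scene');W=world(calibration('scene'),d);z=W[...,2]
q=W[(z>.117)&(z<.135)&(abs(W[...,1]-.04)<.03)&(W[...,0]>.58)&(W[...,0]<.63)];print(len(q),np.percentile(q,[2,50,98],axis=0).round(4).tolist())
H,S,V=cv2.split(cv2.cvtColor(p,cv2.COLOR_RGB2HSV))
q=W[(z>.135)&(z<.16)&(H<20)&(S>150)&(abs(W[...,1]-.04)<.07)&(W[...,0]>.6)&(W[...,0]<.72)];print('front',len(q),np.percentile(q,[1,50,99],axis=0).round(4).tolist())
E
```

```text
t: 5.18
position: [0.6316, 0.0407, 0.3801]
ee_rot: [0.002, -3.141, -0.0]
force: [-0.7, -0.3, -0.7]
grip_width: 0.0002
grasp_force: 0.0
wall 0.09 286 [[0.4824, -0.2223, 0.0902], [0.5901, -0.0823, 0.1008]]
wall 0.04 1474 [[0.4826, -0.2173, 0.0423], [0.5909, -0.0824, 0.0882]]
lid 578 [[0.5072, -0.1812, 0.1153], [0.5391, -0.1514, 0.1228], [0.5672, -0.1219, 0.1255]]
160 [[0.6044, 0.0115, 0.1222], [0.6111, 0.0404, 0.1274], [0.6144, 0.0688, 0.1301]]
front 1440 [[0.653, -0.0271, 0.1423], [0.6801, 0.0478, 0.1489], [0.7044, 0.1062, 0.1521]]
```

```bash
python3 -m pendant '[[[1,0.004,0,-0.08,0,0,0],[1,0.004,0,-0.14,0,0,0],[1,0.004,0,-0.18,0,0,0],[1,0.004,0,-0.22,0,0,0],[1,0.004,0,-0.25,0,0,0],[1,0.004,0,-0.27,0,0,0],[1,0.004,0,-0.27,0,0,0],[1,0.004,0,-0.27,0,0,0]]]'
```

```text
t: 5.95
position: [0.6327, 0.04, 0.2729]
ee_rot: [0.001, -3.141, 0.0]
force: [0.6, 0.4, -0.1]
grip_width: -0.0001
grasp_force: 0.0
```

```bash
python3 -m pendant '[[[1,-0.02,0,0,0,0,0],[1,-0.04,0,0,0,0,0],[1,-0.07,0,0,0,0,0],[1,-0.1,-0.002,0,0,0,0],[1,-0.13,-0.003,0,0,0,0],[1,-0.16,-0.004,0,0,0,0],[1,-0.19,-0.005,0,0,0,0],[1,-0.22,-0.005,0,0,0,0],[1,-0.25,-0.006,0,0,0,0],[1,-0.28,-0.007,0,0,0,0],[1,-0.3,-0.007,0,0,0,0],[1,-0.32,-0.008,0,0,0,0]]]'
python3 -m pendant '[[[1,-0.01,0,0,0,0,0],[1,-0.015,0,0,0,0,0],[1,-0.015,0,0,0,0,0]]]'
python3 sc.py s2.png
```

```text
t: 6.95
position: [0.5056, 0.0377, 0.274]
ee_rot: [-0.002, 3.137, 0.003]
force: [2.1, 2.1, 1.4]
grip_width: 0.0002
grasp_force: 1.2
t: 7.2
position: [0.4988, 0.0369, 0.2729]
ee_rot: [-0.001, 3.141, -0.001]
force: [1.3, 0.3, 0.8]
grip_width: -0.0
grasp_force: 0.4
wall 0.09 275 [[0.4823, -0.2217, 0.0904], [0.59, -0.0823, 0.1013]]
wall 0.04 1486 [[0.4828, -0.2174, 0.0421], [0.5911, -0.0824, 0.0883]]
lid 580 [[0.5068, -0.1812, 0.1156], [0.5395, -0.1512, 0.1228], [0.5665, -0.1223, 0.1254]]
```

View pics/s2.png

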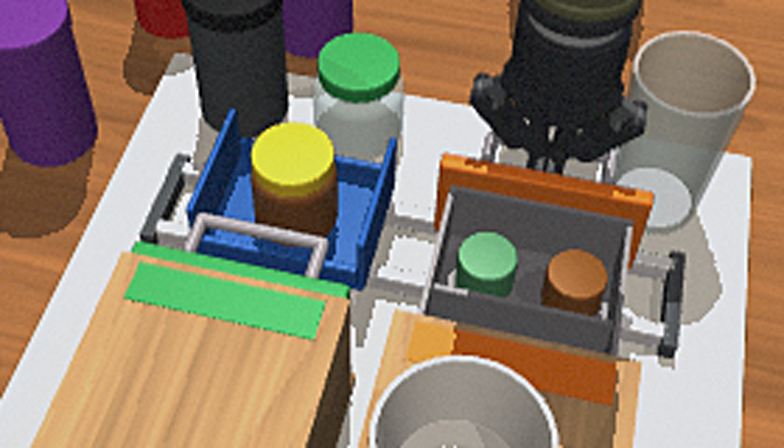

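The drawer is out, with its front at crop px (545,200), and the carrier is unmoved. I'll creep on until the stop shows in the force.

```bash
python3 -m pendant '[[[1,-0.005,0,0,0,0,0],[1,-0.008,0,0,0,0,0],[1,-0.008,0,0,0,0,0]]]'
python3 -m pendant '[[[1,-0.005,0,0,0,0,0],[1,-0.008,0,0,0,0,0],[1,-0.008,0,0,0,0,0]]]'
```

```text
t: 7.5
position: [0.4978, 0.0366, 0.2729]
ee_rot: [0.001, 3.136, 0.001]
force: [6.5, -1.4, -2.4]
grip_width: -0.0004
grasp_force: 3.2
t: 7.75
position: [0.4968, 0.0365, 0.273]
ee_rot: [0.002, 3.131, 0.003]
force: [11.8, -1.6, -7.3]
grip_width: -0.0001
grasp_force: 6.0
```

The force climbs to 12 N with no travel, so the drawer is at its stop. Next I'll back off to mid-gap and lift clear.

```bash
python3 -m pendant '[[[1,0.012,0,0,0,0,0],[1,0.025,0,0,0,0,0],[1,0.025,0,0,0,0,0],[1,0.025,0,0.06,0,0,0],[1,0.025,0,0.14,0,0,0],[1,0.025,0,0.22,0,0,0],[1,0.025,0,0.32,0,0,0],[1,0.025,0,0.4,0,0,0],[1,0.025,0,0.4,0,0,0],[1,0.025,0,0.4,0,0,0]]]'; python3 sc.py
python3 - <<'E'
from h import *
p,d=read_camera('scene');W=world(calibration('scene'),d);z=W[...,2]
q=W[(z>.117)&(z<.135)&(abs(W[...,1]-.036)<.03)&(W[...,0]>.44)&(W[...,0]<.51)];print('bar',len(q),np.percentile(q,[2,50,98],axis=0).round(4).tolist())
cv2.imwrite('pics/end.png',p[...,::-1])
E
```

```text
t: 8.58
position: [0.5021, 0.037, 0.4341]
ee_rot: [-0.001, 3.139, 0.0]
force: [-0.3, 0.2, 0.3]
grip_width: -0.0001
grasp_force: 0.0
wall 0.09 280 [[0.4822, -0.2224, 0.0905], [0.5903, -0.0824, 0.1013]]
wall 0.04 1486 [[0.4821, -0.2175, 0.0419], [0.591, -0.0824, 0.0886]]
lid 578 [[0.5079, -0.1816, 0.1158], [0.5392, -0.1513, 0.1227], [0.5664, -0.1223, 0.1253]]
bar 134 [[0.4795, 0.0076, 0.1215], [0.4854, 0.0365, 0.1275], [0.4886, 0.0643, 0.1309]]
```

View pics/end.png

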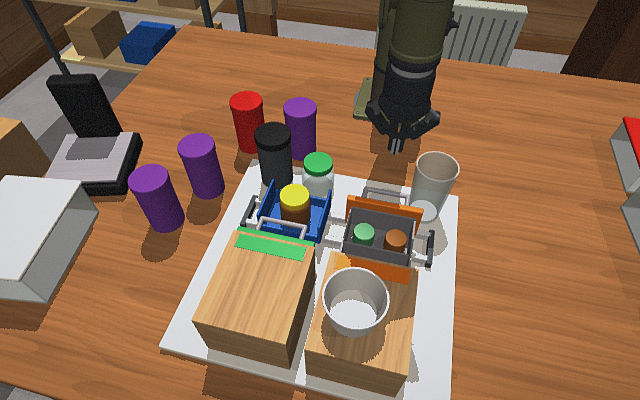

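Everything is standing: tub (355,300), jug (435,185), black canister (273,155), green-lidded jar (318,175), and the green drawer is shut. The bar shift reads about 126 mm, so I'll move the arm aside and check with the top camera.

```bash
python3 -m pendant '[[[1,0,0.1,0,0,0,0],[1,0,0.2,0,0,0,0],[1,0,0.3,0,0,0,0],[1,0,0.4,0,0,0,0],[1,0,0.5,0,0,0,0],[1,0,0.6,0,0,0,0],[1,0,0.7,0,0,0,0],[1,0,0.8,0,0,0,0],[1,0,0.8,0,0,0,0],[1,0,0.8,0,0,0,0]]]'
python3 - <<'E'
from h import *
p,d=read_camera('top');W1=world(calibration('top'),d);W0=np.load('topW.npy')
for W,a,n in((W0,.61,'before'),(W1,.482,'after')):
    z=W[...,2];q=W[(z>.117)&(z<.135)&(abs(W[...,1]-.037)<.03)&(abs(W[...,0]-a)<.015)];print(n,len(q),np.percentile(q,[2,50,98],axis=0)[:,0].round(4))
    q=W[(z>.117)&(z<.135)&(abs(W[...,1]+.1505)<.03)&(abs(W[...,0]-.613)<.015)];print(' green',len(q),np.median(q[:,0]).round(4))
W0=np.load('sceneW.npy');p,d=read_camera('scene');W1=world(calibration('scene'),d)
for W,a,n in((W0,.61,'before'),(W1,.482,'after')):
    z=W[...,2];q=W[(z>.119)&(z<.135)&(abs(W[...,1]-.037)<.03)&(abs(W[...,0]-a)<.012)];print('scene',n,len(q),np.percentile(q,[2,50,98],axis=0)[:,0].round(4))
E
```

```text
t: 9.52
position: [0.5006, 0.3598, 0.4302]
ee_rot: [0.01, -3.137, 0.002]
force: [0.0, -1.4, -0.1]
grip_width: 0.0002
grasp_force: 0.0
before 99 [0.6048 0.6084 0.6132]
 green 104 0.6129
after 109 [0.4785 0.483  0.4879]
 green 105 0.613
scene before 160 [0.6049 0.6112 0.6146]
scene after 133 [0.479  0.4853 0.4884]
```

The bar is at x = 0.483, and the shut green handle is at 0.613, so the orange drawer is 130 mm out. It was about 4 mm ajar at the start, which explains the short reading. It is at its stop and the robot is clear of everything, so I'll hand in.

```bash
python3 -c "
from station import *
print(hand_in())"
```

```text
the job is handed in; nothing more can be done
None
```

The job is handed in, with no verdict returned: the carrier is clicked into the detent before the green drawer, the orange drawer is out to its stop (about 130 mm), the green drawer is shut, and the jug, canister, jar and tub are all still standing.

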